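Prop up the recipe stand and hold it upright

TASK

Tidy the kitchen scissors off the recipe stand's base by laying them flat in the open drawer, then flip the stand's red-footed prop leg over its centre and all the way down while the board still leans. Then bring the board with its cookbook upright and finish while still holding the board upright with the gripper, because it is front-heavy and tips over again when let go. Leave the mug, the spice jar and the bowl where they are.

Things in the scene. Friction and masses are not known exactly. Their poses are not given: they have to be found in the camera images.
- stand: Recipe stand's base: dark steel plate 260 x 220 x 18 mm, fixed to the worktop, left or right, turned up to 0.3 rad. Origin at worktop height; in its own axes the plate spans x -190..+70, y -110..+110 mm. +x points away from the robot, z up. The board's hinge axis runs along y at x = -70 mm, 30 mm above the worktop.
- board: Light wooden board, 14 mm thick (x = -7..+7), 180 mm wide, hinged on the stand. Origin on the hinge axis at mid-width; z up the board, x its normal to the cookbook side (away from the robot). Blue book on the +x side up to z = 125, out to x = 39 mm. 1.4 kg, front-heavy: rests on a stop leaning 0.40 rad away from the robot; another stop 0.05 rad past upright.
- board_top (a point): Middle of the board's top edge, 185 mm from the hinge, axes as the board's. The top 22 mm is an aluminium rail 14 mm thick, bare on both sides: the place to grip. Holding the board upright takes 1 to 3 N here, raising it from its stop about 4 N.
- leg (a joint): Angle of the prop leg on the board's robot side, rad: 0 folded up along the board (start), 2.55 fully down (stop). It swings towards the robot. Over-centre spring: with the board leaning, below about 0.5 it returns to 0, past about 0.9 it snaps down by itself within a second. 1 to 3 N at the bar moves it. Pivot axis along the board's y at x = -25, z = 100 mm in the board's axes; leg a 12 mm rod.
- leg_bar (a point): Centre of the red cross bar at the leg's free end, 125 mm from the leg's pivot; bar 14 mm in diameter, 70 mm long, along the board's y. Folded up, it stands 40 mm above the board's top edge and 25 mm off the board's mid-plane towards the robot, free on both sides.
- scissors: Kitchen scissors, rigid, closed, 160 mm long, lying flat on the base plate on the board's robot side, roughly across it. Origin on the underside, mid of the orange block at the pivot (46 long, 22 wide, 12 mm high): grip it there. x to the steel blades (tip at +83 mm), orange loops to -x (to -77 mm, 73 mm wide over both), z up. 130 g.
- unit: White counter-top drawer unit 240 deep (x) x 230 wide (y) x 100 mm high, fixed, on the other side from the stand, turned up to 0.3 rad. Origin under its centre on the worktop; front faces -x; the top's front edge is at x = -105 mm.
- unit_drawer0 (a joint): How far the unit's one drawer is pulled out to the unit's -x, m (starts at 0.125 to 0.155; slides with about 1 N friction). The clear opening from the inside of its front wall to the unit's top is this less 6 mm.
- drawer_front (a point): Point on the drawer's inner floor (22 mm above the worktop), middle of its front edge at the inside of the front wall. Axes as the unit's: the inside runs 195 mm to +x and 94 mm each way in y. Side walls rise to 78 mm, the front (black bar handle outside) to 86 mm above the worktop.
- mug: Blue mug, 80 mm diameter, 90 mm high, bystander. Origin under its centre.
- spice_jar: Amber spice jar with black lid, 48 mm diameter, 90 mm high, bystander. Origin under its centre.
- bowl: White bowl, 120 mm diameter, 50 mm high, bystander. Origin under its centre.
Mind the look-alikes: they are no part of the job. There is more than one size of the scissors; the one meant has the size given above.

How it is judged:
By the outcome, as a careful person would: the job done as asked, in the order asked, and still so for the second after the job is handed in, while the arm keeps its last pose, push and grip.
It also fails if it takes over 66 s, if anything falls off the work surface, if the arm or the gripper's body presses on something with over 40 N, if the wrist force passes 120 N, or if a joint passes its speed limit or range.

ROBOT

A 7-joint arm with a two-finger parallel gripper is mounted at the origin on the work surface. World frame = base frame: x ahead of the robot, y to its left, z up, the work surface at z = 0. Lengths are in mm, angles in rad, forces in N, time in s.
With the tool pointing down it reaches from about 350 to 900 mm from the base axis. Payload 8.1 kg.
Tool frame: the origin (TCP) lies at the very end of the fingers, on their centre line; the grasp point (between the pads) lies 19 mm behind it; z points along the fingers, y is the direction in which the jaws open and shut (so a half turn about z gives the same grasp; the last joint's range is limited). The gripper opens to 85 mm and grips with 20 to 120 N. Pads are 22 mm wide; open, the fingers measure 114 mm over their backs; the gripper's body (76 mm by 85 mm) begins 54 mm behind the grasp point. The pads swing forward as they close: fully open they stand 13 mm farther back than shut.
Start: joints at [1.114, 0.434, 0.025, 1.573, -0.012, 1.134, -0.075], TCP at [216.518, -586.312, 231.323] pointing down, gripper open.
Joint ranges: [-2.62, 2.62], [-0.44, 2.09], [-1.27, 1.32], [0.08, 2.57], [-1.32, 4.46], [0.12, 2], [-2.74, 2.74]. Speed limits (rad/s): [2.22, 2.22, 3.01, 3.01, 3.14, 3.14, 3.14].

INTERFACE

Orientations are given as a unit quaternion [x, y, z, w].
In Python, from bench import status, cams, arm, nets gives the robot as it stands.
- The arm moves only by the tool carry_out, never from a script. Its argument "increments" is text: rows parted by semicolons, each of 5 numbers parted by spaces: the shift along the world's x, y, z in m, then the turn about the world's z in rad, then the finger opening in m, from 0 to 0.0854. In form: tx ty tz roll claw; .... A call has 1 to 10 rows; each row shifts and turns the commanded pose from where the row before left it; what a row does not reach is not made up. A row lasts 1/12 s, in which the tool goes at most 41.7 mm and 7.16 degrees, less where a joint would pass 70% of its speed; a pose out of reach is approached as far as the arm can. A call with a gripper value outside its range is refused whole. The fingers move at their own pace and stop on an object; "squeeze" is the grip in N (left out, the last holds). Time passes only in rows, so rows that do not move let the fingers close. It gives the time, the measured TCP pose, the force and the opening at its end, in the units of the state.
- status.get_state(): the state, without advancing time (a new reading comes with each control period).
- cams.camera(name): name is "scene" or "top" or "wrist"; returns the picture (400x640x3 uint8, red, green, blue); there is no depth.
- cams.camera_model(name): a dict with "fx", "fy", "cx", "cy" (pixels), "extrinsics" (4x4, takes a point from camera to world coordinates); the wrist camera has in their place "tool_from_camera" (4x4, takes a point from camera to tool coordinates, whose origin is the TCP and whose axes are the flange's). Camera axes: x right, y down, z forward; pixel columns grow to the right and rows downward; lengths in mm; the calibration is good to about 2 mm. A picture is of the moment at which its call begins: read the wrist's pose just before it. camera_model takes no time and is no camera call.
- arm.finish_job(): hands the job in, once; it reports no verdict.
Trained networks look in the newest picture that a camera, given by its name, has taken for a name from the list of things; names that differ only in an ending like _2 or _b are one class to them, and where a whole thing is asked for, a point or a joint stands for the part that bears it (a point fixed in the world has none). Each returns a list of dicts, best first, with "score" (0 to 1); they miss things now and then, are a little off and sometimes report something else, mostly with a low value. They report only what shows in the picture. A call takes as long as a camera call. They do not tell look-alikes from the thing itself.
- nets.spot_in(camera, label): "xy" ([column, row] in pixels, amid what is visible of it).
- nets.tip_of(camera, label): "xy" ([column, row] in pixels: a listed point, or the origin of a listed thing).
The state is a dict: "t": time; "joint_pos": joint angles; "joint_vel": joint speeds; "joint_torque": joint torques, N m; "eef_pos": TCP position; "tcp_rot": TCP orientation; "ft_force": force on the tool from outside, world axes, zero at the start; "torque": the same for the moment, N m; "finger_gap": opening from 0.0 (shut) to 1.0 (fully open).
Only numpy, scipy, OpenCV 4.12 (cv2) and the standard library are available. Lean on these libraries where they do the work, as an engineer would, in place of code of your own. Each camera call takes 0.05 s, during which the arm holds its last target. There are 200 camera calls.

## Working session

There is one attempt and no reset: what is moved stays moved. The work goes in short steps, Python scripts to look and compute and a tool call to move; the robot and the scene stay as the last step left them, time stands still between calls to the robot, and variables do not carry over. Pictures are saved under pics/ and viewed, about 8 in all and at most 12, crops included, and the job is handed in when it is done.

Besides the shell and the picture viewer there is one more tool, called after ">>>" as name(argument=value, ...), one argument or row to a line, values as JSON. carry_out: Moves the arm, as the interface text tells. Its arguments: {"type":"object","properties":{"increments":{"type":"string"},"squeeze":{"type":"number"}},"required":["increments"]}

```bash
ls; mkdir -p pics; python3 - <<'E'
from bench import status, cams, arm, nets
import cv2, json
s=status.get_state(); print(s['t'],s['eef_pos'],s['tcp_rot'],s['finger_gap'])
for c in ['scene','top']:
    im=cams.camera(c); cv2.imwrite(f'pics/{c}0.png',im[:,:,::-1])
    m=cams.camera_model(c); print(c,m)
    for l in ['stand','board_top','leg_bar','scissors','unit','drawer_front','mug','spice_jar','bowl']:
        print(l,[(round(d['score'],2),[round(v) for v in d['xy']]) for d in nets.tip_of(c,l)][:3])
print(cams.camera_model('wrist')); print(status.get_state()['t'])
E
```

```text
pics
0.0 [ 216.3429298  -585.8308488   230.54790523] [ 9.84395059e-01  1.75970936e-01 -1.99320487e-04 -7.46765607e-04] 0.9989849052158648
scene {'fx': 499.71440662298903, 'fy': 499.71440662298903, 'cx': 320.2323703374423, 'cy': 197.8341578720356, 'extrinsics': array([[ 8.03217544e-01,  4.65154312e-01, -3.72119662e-01,
         1.09312012e+03],
       [ 5.95438594e-01, -6.44945029e-01,  4.79060320e-01,
        -6.99987588e+02],
       [-1.71597525e-02, -6.06364062e-01, -7.95001992e-01,
         1.31970713e+03],
       [ 0.00000000e+00,  0.00000000e+00,  0.00000000e+00,
         1.00000000e+00]])}
stand [(0.72, [391, 192])]
board_top [(0.68, [397, 147]), (0.63, [373, 172])]
leg_bar [(0.76, [400, 135])]
scissors [(0.77, [320, 210]), (0.57, [194, 354]), (0.54, [352, 171])]
unit [(0.67, [306, 312])]
drawer_front [(0.94, [242, 255]), (0.53, [401, 135])]
mug [(0.85, [384, 130])]
spice_jar [(0.91, [372, 264])]
bowl [(0.75, [194, 353]), (0.69, [375, 174])]
top {'fx': 371.12639176460414, 'fy': 371.12639176460414, 'cx': 315.2358370972637, 'cy': 205.04189873747512, 'extrinsics': array([[-1.29845
[... 416 characters left out ...]
76, [221, 176])]
scissors [(0.79, [246, 228]), (0.72, [303, 229])]
unit []
drawer_front [(0.55, [385, 245])]
mug [(0.71, [176, 242]), (0.29, [237, 203])]
spice_jar [(0.73, [316, 158])]
bowl [(0.68, [472, 222]), (0.17, [237, 203])]
{'fx': 311.22256930296953, 'fy': 311.22256930296953, 'cx': 321.2766604833745, 'cy': 198.23077943815642, 'tool_from_camera': array([[-3.97513053e-04, -9.44444114e-01, -3.28671807e-01,
         8.48197643e+01],
       [ 9.99999833e-01, -2.37405035e-04, -5.27265178e-04,
         4.68218906e-01],
       [ 4.19944152e-04, -3.28671962e-01,  9.44444051e-01,
        -1.43892202e+02],
       [ 0.00000000e+00,  0.00000000e+00,  0.00000000e+00,
         1.00000000e+00]])}
1.0
```

View pictures.

```bash
python3 - <<'E'
import cv2
a=cv2.imread('pics/top0.png'); cv2.imwrite('pics/top0c.png',cv2.resize(a[110:300,140:500],(800,422),interpolation=cv2.INTER_CUBIC))
a=cv2.imread('pics/scene0.png'); cv2.imwrite('pics/scene0c.png',cv2.resize(a[90:390,150:490],(680,600),interpolation=cv2.INTER_CUBIC))
E
```

```text
(no output)
```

View pics/top0c.png

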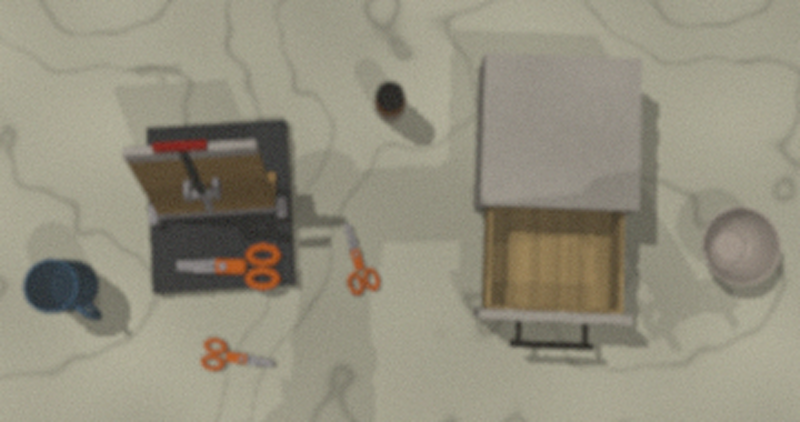

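View pics/scene0c.png

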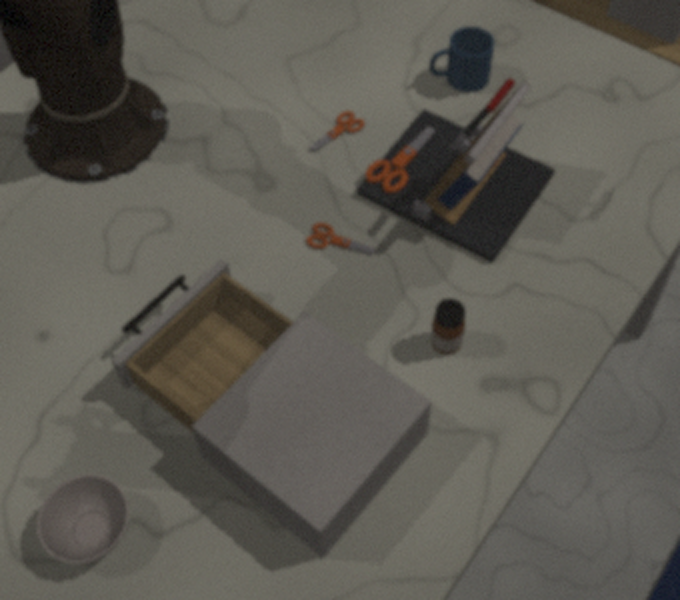

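```bash
cat > h.py <<'E'
import numpy as np
from bench import status, cams, arm, nets
def rp(px,M,z,E=None):
    E=M['extrinsics'] if E is None else E
    d=E[:3,:3]@[(px[0]-M['cx'])/M['fx'],(px[1]-M['cy'])/M['fy'],1]; o=E[:3,3]
    return o+d*(z-o[2])/d[2]
def pj(P,M,E=None):
    E=M['extrinsics'] if E is None else E
    q=(np.atleast_2d(P)-E[:3,3])@E[:3,:3]
    return np.c_[q[:,0]/q[:,2]*M['fx']+M['cx'],q[:,1]/q[:,2]*M['fy']+M['cy']]
def Rz(a): return np.array([[np.cos(a),-np.sin(a),0],[np.sin(a),np.cos(a),0],[0,0,1]])
E
python3 - <<'E'
from h import *
import cv2
M=cams.camera_model('top')
f=lambda x,y:(140+x*.45,110+y*.45)
r=lambda v:np.round(v,1)
for n,p,z in [('pBL',(154,293),18),('pBR',(296,287),18),('pTL',(150,128),18),('pTR',(287,121),18),
 ('uTL',(485,57),100),('uTR',(641,60),100),('uBL',(480,206),100),('uBR',(636,212),100),
 ('fL',(480,318),86),('fR',(632,321),86),('bar L',(152,147),247),('barR',(206,145),247)]:
    print(n,r(rp(f(*p),M,z)))
a=cv2.imread('pics/top0.png'); hsv=cv2.cvtColor(a,cv2.COLOR_BGR2HSV)
m=cv2.inRange(hsv,(5,140,90),(18,255,255)); n,l,s,c=cv2.connectedComponentsWithStats(m)
for i in range(1,n):
    if s[i,4]>30: print(s[i],c[i],r(rp(c[i],M,26)))
E
```

```text
pBL [458.4 364.8  18. ]
pBR [464.7 146.9  18. ]
pTL [714.7 373.9  18. ]
pTR [722.9 160.1  18. ]
uTL [ 798.  -141.4  100. ]
uTR [ 790.4 -370.1  100. ]
uBL [ 578.4 -129.1  100. ]
uBR [ 566.8 -354.2  100. ]
fL [ 417.  -127.1   86. ]
fR [ 409.9 -346.6   86. ]
bar L [646.5 303.7 247. ]
barR [648.2 234.7 247. ]
[237 219  30  22 324] [254.23765432 229.39814815] [498.6 210.3  26. ]
[297 225  14  18  84] [302.78571429 234.25      ] [480.   45.6  26. ]
[231 263  17  14  85] [238.52941176 269.50588235] [364.5 263.1  26. ]
[105 377  53  23 553] [133.07594937 388.64918626] [-17.8 607.6  26. ]
```

```bash
cat > ov.py <<'E'
from h import *
import cv2
st=(np.array([650.1,263.7,0]),.038); un=(np.array([676.9,-246.9,0]),-.05); op=.149
M=cams.camera_model('top')
f=lambda x,y:(140+x*.45,110+y*.45)
t=rp(f(177,266),M,22); l1=rp(f(263,245),M,24); l2=rp(f(264,290),M,24); e=rp(f(280,266),M,24)
d=t-(l1+l2)/2; a=np.arctan2(d[1],d[0]); o=t-83*np.array([np.cos(a),np.sin(a),0]); o[2]=18
print('sc',o,a,np.linalg.norm(t-e))
sc=(o,a)
box=lambda x0,x1,y0,y1,z:np.array([[x0,y0,z],[x1,y0,z],[x1,y1,z],[x0,y1,z]],float)
T=lambda F,P:F[0]+P@Rz(F[1]).T
c,s=np.cos(.4),np.sin(.4)
def B(P): # board->stand
    P=np.array(P,float); return np.c_[-70+P[:,0]*c+P[:,2]*s,P[:,1],30-P[:,0]*s+P[:,2]*c]
bd=B([[-7,-90,185],[7,-90,185],[7,90,185],[-7,90,185]]); bar=B([[-25,-35,225],[-25,35,225]])
fl=-105-op
polys=[(T(st,box(-190,70,-110,110,18)),(0,255,0)),(T(un,box(-105,135,-115,115,100)),(0,255,0)),
(T(un,box(fl,-105,-94,94,78)),(255,0,255)),(T(st,bd),(255,255,0)),(T(st,bar),(0,255,255)),
(T(sc,box(-23,23,-11,11,12)),(255,0,0)),(T(sc,box(-77,83,-36,36,6)),(255,255,255))]
for cam,(y0,y1,x0,x1),k in [('top',(110,300,140,500),2.2),('scene',(90,390,150,490),2)]:
    M=cams.camera_model(cam); im=cv2.resize(cv2.imread(f'pics/{cam}0.png')[y0:y1,x0:x1],None,fx=k,fy=k)
    for P,col in polys:
        q=((pj(P,M)-[x0,y0])*k).round().astype(np.int32); cv2.polylines(im,[q],True,col,1)
    cv2.imwrite(f'pics/{cam}ov.png',im)
E
python3 ov.py
```

```text
sc [496.69032729 245.89638743  18.        ] 1.54087351887247 158.27340041008242
```

View pics/topov.png

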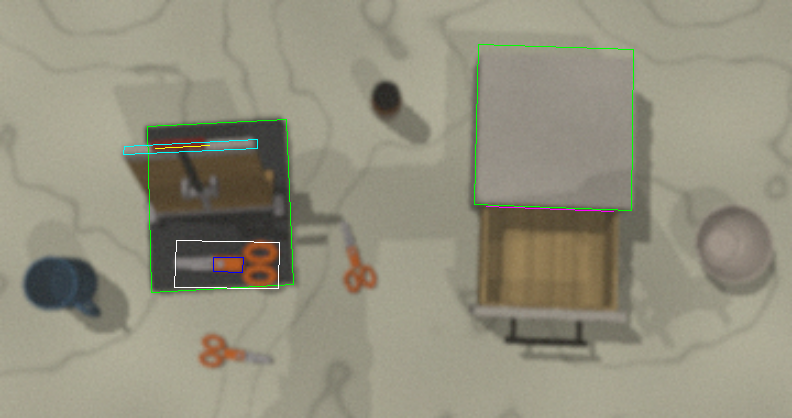

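View pics/sceneov.png

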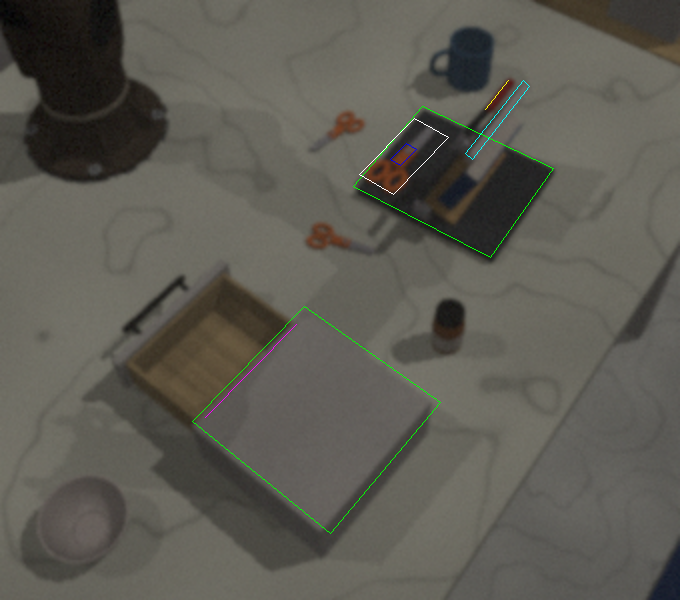

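>>> carry_out(
  increments="0.02 0.034 0 0.1187 0.0854;0.02 0.034 0 0.1187 0.0854;0.02 0.034 0 0.1187 0.0854;0.02 0.034 0 0.1187 0.0854;0.02 0.034 0 0.1187 0.0854;0.02 0.034 0 0.1187 0.0854;0.02 0.034 0 0.1187 0.0854;0.02 0.034 0 0.1187 0.0854;0.02 0.034 0 0.1187 0.0854;0.02 0.034 0 0.1187 0.0854",
)

```text
t: 1.83
eef_pos: [417.2, -244.7, 231.7]
tcp_rot: [0.716, 0.698, 0.0, 0.001]
ft_force: [1.2, -0.3, 0.4]
finger_gap: 1.002
```

```bash
cat > s.py <<'E'
from h import *
import sys
s=status.get_state(); q=s['tcp_rot']; 
print(round(s['t'],2),'pos',np.round(s['eef_pos'],1),'yaw_y',round(float(2*np.arctan2(q[1],q[0])-np.pi/2),3),'q',np.round(s['joint_pos'],2),'F',np.round(s['ft_force'],1),'gap',round(s['finger_gap']*85.4,1))
if len(sys.argv)>1:
    import cv2
    im=cams.camera(sys.argv[1]); cv2.imwrite('pics/'+sys.argv[2],im[:,:,::-1])
E
python3 s.py
```

```text
1.83 pos [ 417.2 -244.7  231.7] yaw_y -0.025 q [ 0.74  0.24 -0.39  1.88  0.1   1.04  0.29] F [ 1.2 -0.3  0.4] gap 85.6
```

```bash
python3 s.py wrist w1.png
```

```text
1.83 pos [ 417.2 -244.7  231.7] yaw_y -0.025 q [ 0.74  0.24 -0.39  1.88  0.1   1.04  0.29] F [ 1.2 -0.3  0.4] gap 85.6
```

View pics/w1.png

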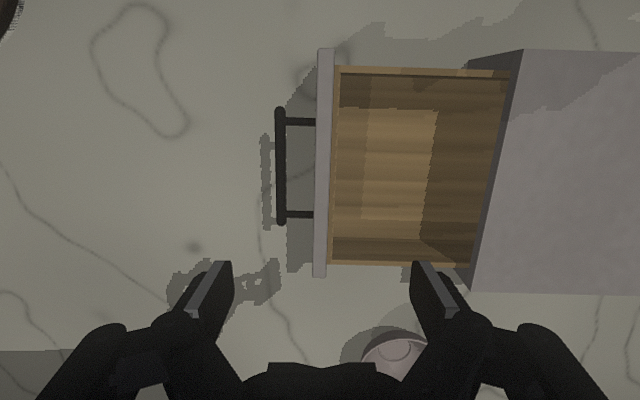

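```bash
python3 - <<'E'
from h import *
from scipy.spatial.transform import Rotation as R
s=status.get_state(); M=cams.camera_model('wrist')
W=np.eye(4); W[:3,:3]=R.from_quat(s['tcp_rot']).as_matrix(); W[:3,3]=s['eef_pos']; E=W@M['tool_from_camera']
for n,p,z in [('topfront L',(523,50),100),('topfront R',(470,290),100),('front in L',(334,55),86),('front in R',(326,275),86),('wall L in',(341,75),78),('wall R in',(332,262),78)]:
    print(n,rp(p,M,z,E).round(1))
E
```

```text
topfront L [ 586.  -122.5  100. ]
topfront R [ 577.  -350.6  100. ]
front in L [ 433.9 -123.7   86. ]
front in R [ 426.6 -340.1   86. ]
wall L in [ 440.5 -139.2   78. ]
wall R in [ 433.3 -329.    78. ]
```

>>> carry_out(
  increments="0.008 0.041 0 0 0.06;0.008 0.041 0 0 0.06;0.008 0.041 0 0 0.06;0.008 0.041 0 0 0.06;0.008 0.041 0 0 0.06;0.008 0.041 0 0 0.06;0.008 0.041 0 0 0.06;0.008 0.041 0 0 0.06;0.008 0.041 0 0 0.06;0.007 0.04 0 0 0.06",
)

```text
t: 2.72
eef_pos: [495.7, 163.6, 231.5]
tcp_rot: [0.718, 0.696, 0.0, 0.0]
ft_force: [0.8, -0.3, -0.0]
finger_gap: 0.703
```

```bash
python3 s.py
```

```text
2.72 pos [495.7 163.6 231.5] yaw_y -0.031 q [ 0.05  0.33 -0.6   1.78  0.21  1.09 -0.66] F [ 0.8 -0.3 -0. ] gap 60.0
```

```bash
python3 - <<'E'
from h import *
import cv2
from scipy.spatial.transform import Rotation as R
s=status.get_state(); M=cams.camera_model('wrist')
W=np.eye(4); W[:3,:3]=R.from_quat(s['tcp_rot']).as_matrix(); W[:3,3]=s['eef_pos']; E=W@M['tool_from_camera']
im=cams.camera('wrist'); 
for d in nets.tip_of('wrist','scissors'): print(d['score'],d['xy'],rp(d['xy'],M,18,E).round(1))
o,a=np.array([496.7,245.9,18]),1.541
im=im[:,:,::-1].copy()
for P in [[[-23,-11,12],[23,-11,12],[23,11,12],[-23,11,12]],[[-77,-36,6],[83,-36,6],[83,36,6],[-77,36,6]]]:
    cv2.polylines(im,[pj(o+np.array(P)@Rz(a).T,M,E).round().astype(np.int32)],True,(255,255,0),1)
cv2.imwrite('pics/w2.png',im)
E
```

```text
0.72 [332.9, 243.7] [507.5  61.8  18. ]
0.64 [317.4, 89.9] [494.3 248.3  18. ]
0.58 [199.7, 101.7] [364.7 240.1  18. ]
```

View pics/w2.png

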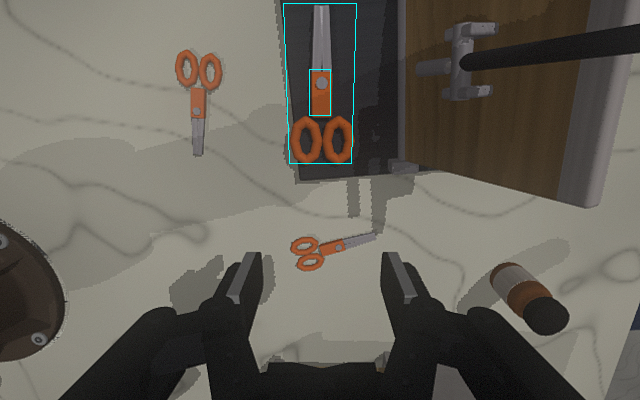

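>>> carry_out(
  increments="0.001 0.041 0 0 0.045;0.001 0.0415 0 0 0.045;0 0 -0.04 0 0.045;0 0 -0.04 0 0.045;0 0 -0.04 0 0.045;0 0 -0.04 0 0.045;0 0 -0.03 0 0.045;0 0 -0.015 0 0.045;0 0 -0.004 0 0.045;0 0 0 0 0.045",
)

```text
t: 3.65
eef_pos: [496.9, 243.4, 21.4]
tcp_rot: [0.718, 0.696, -0.001, -0.0]
ft_force: [0.2, 0.4, 0.3]
finger_gap: 0.528
```

>>> carry_out(
  increments="0 0 0 0 0;0 0 0 0 0;0 0 0 0 0;0 0 0 0 0;0 0 0 0 0;0 0 0.01 0 0;0 0 0.02 0 0;0 0 0.03 0 0",
  squeeze=50,
)

```text
t: 4.32
eef_pos: [495.8, 243.2, 81.8]
tcp_rot: [0.718, 0.696, -0.002, -0.001]
ft_force: [0.1, -0.2, -0.7]
finger_gap: 0.235
```

```bash
python3 s.py
```

```text
4.32 pos [495.8 243.2  81.8] yaw_y -0.03 q [-0.16  0.56 -0.54  1.88  0.38  0.82 -0.94] F [ 0.1 -0.2 -0.7] gap 20.1
```

>>> carry_out(
  increments="0 0 0.04 0 0;0 -0.02 0.035 0 0;0.001 -0.04 0.005 -0.01 0;0.001 -0.04 0 0 0;0.001 -0.04 0 0 0;0.001 -0.04 0 0 0;0.001 -0.04 0 0 0;0.001 -0.04 0 0 0;0.001 -0.04 0 0 0;0 -0.04 0 0 0",
)

```text
t: 5.15
eef_pos: [503.9, -97.6, 163.3]
tcp_rot: [0.721, 0.693, 0.0, 0.0]
ft_force: [0.6, -0.3, -1.6]
finger_gap: 0.238
```

>>> carry_out(
  increments="0 -0.04 0 0 0;0 -0.04 0 0 0;0 -0.04 0 0 0;0 -0.025 0 0 0;0 0 0 0 0",
)

```text
t: 5.57
eef_pos: [502.7, -248.3, 162.6]
tcp_rot: [0.724, 0.69, -0.001, 0.001]
ft_force: [-0.2, -0.7, -1.2]
finger_gap: 0.235
```

```bash
python3 s.py wrist w3.png
```

```text
5.57 pos [ 502.7 -248.3  162.6] yaw_y -0.049 q [ 0.72  0.45 -0.49  1.79  0.25  0.97  0.08] F [-0.2 -0.7 -1.2] gap 20.1
```

View pics/w3.png

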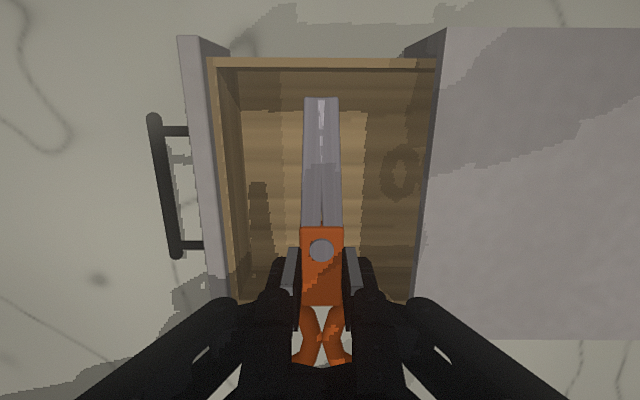

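>>> carry_out(
  increments="0 0.007 0 0 0;0 0 -0.04 0 0;0 0 -0.04 0 0;0 0 -0.03 0 0;0 0 -0.015 0 0;0 0 -0.006 0 0;0 0 -0.003 0 0;0 0 0 0 0",
)

```text
t: 6.28
eef_pos: [505.5, -230.9, 28.9]
tcp_rot: [0.72, 0.694, 0.001, 0.0]
ft_force: [-1.7, 2.1, 4.6]
finger_gap: 0.234
```

```bash
python3 s.py
```

```text
6.28 pos [ 505.5 -230.9   28.9] yaw_y -0.036 q [ 0.63  0.61 -0.42  1.92  0.37  0.69 -0.05] F [-1.7  2.1  4.6] gap 20.0
```

>>> carry_out(
  increments="0 0 0.004 0 0;0 -0.005 0 0 0;0 -0.004 0 0 0;0 0 -0.003 0 0;0 0 0 0 0",
)

```text
t: 6.7
eef_pos: [504.4, -243.8, 29.3]
tcp_rot: [0.722, 0.692, -0.0, 0.001]
ft_force: [0.1, -3.3, 3.0]
finger_gap: 0.237
```

```bash
python3 s.py wrist w4.png
```

```text
6.7 pos [ 504.4 -243.8   29.3] yaw_y -0.041 q [ 0.65  0.62 -0.42  1.9   0.37  0.7  -0.03] F [ 0.1 -3.3  3. ] gap 20.2
```

View pics/w4.png

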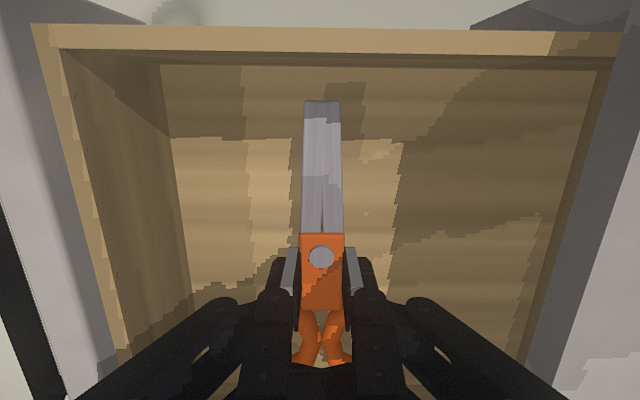

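```bash
python3 - <<'E'
from h import *
from scipy.spatial.transform import Rotation as R
s=status.get_state(); M=cams.camera_model('wrist')
W=np.eye(4); W[:3,:3]=R.from_quat(s['tcp_rot']).as_matrix(); W[:3,3]=s['eef_pos']; E=W@M['tool_from_camera']
for n,p,z in [('tip',(321,100),30),('pin',(321,257),37),('wallbase',(321,68),22),('walltop',(321,50),78)]:
    print(n,rp(p,M,z,E).round(1))
print(s['ft_force'])
E
```

```text
tip [ 507.8 -163.6   30. ]
pin [ 504.7 -237.6   37. ]
wallbase [ 508.3 -150.1   22. ]
walltop [ 508.4 -148.9   78. ]
[-0.75889272 -2.41055351  3.27990684]
```

>>> carry_out(
  increments="0 0 0 0 0.045;0 0 0 0 0.045;0 0 0 0 0.045;0 0 0.02 0 0.045;0 0 0.035 0 0.045;0 0 0.04 0 0.045;0 0 0.04 0 0.045;0 0 0.04 0 0;0 0.03 0.035 0 0;0 0.04 0.03 0 0",
)

```text
t: 7.58
eef_pos: [504.6, -184.0, 263.7]
tcp_rot: [0.723, 0.691, 0.0, 0.001]
ft_force: [1.2, 0.7, 0.3]
finger_gap: 0.109
```

```bash
python3 s.py wrist w5.png
```

```text
7.58 pos [ 504.6 -184.   263.7] yaw_y -0.045 q [ 0.67  0.32 -0.54  1.71  0.18  1.16  0.03] F [1.2 0.7 0.3] gap 9.3
```

View pics/w5.png

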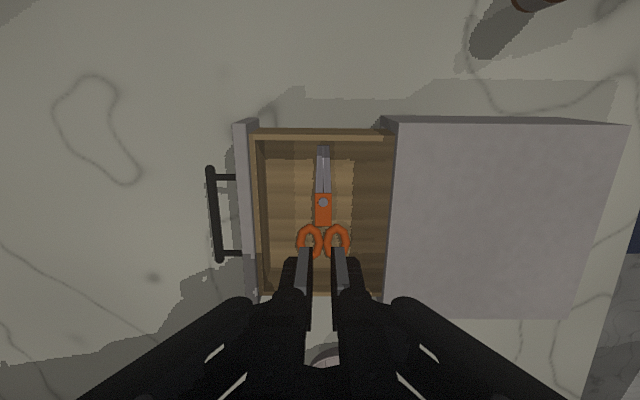

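>>> carry_out(
  increments="0.015 0.0375 0.004 0.008 0;0.015 0.0375 0.004 0.008 0;0.015 0.0375 0.004 0.008 0;0.015 0.0375 0.004 0.008 0;0.015 0.0375 0.004 0.008 0;0.015 0.0375 0.004 0.008 0;0.015 0.0375 0.004 0.008 0;0.015 0.0375 0.004 0.008 0;0.015 0.0375 0.004 0.008 0;0.015 0.0375 0.002 0.008 0",
)

```text
t: 8.47
eef_pos: [654.6, 194.8, 298.9]
tcp_rot: [0.693, 0.721, -0.0, -0.0]
ft_force: [0.7, 0.0, 0.3]
finger_gap: 0.001
```

>>> carry_out(
  increments="0.016 0.0375 0 0 0;0.016 0.0375 0 0 0;0 0 0 0 0;0 0 0 0 0",
)

```text
t: 8.8
eef_pos: [685.2, 271.6, 296.9]
tcp_rot: [0.691, 0.723, -0.001, -0.001]
ft_force: [-0.3, -0.6, -0.2]
finger_gap: -0.0
```

```bash
python3 - <<'E'
from h import *
import cv2
from scipy.spatial.transform import Rotation as R
a=cv2.imread('pics/top0.png'); hsv=cv2.cvtColor(a,cv2.COLOR_BGR2HSV)
m=cv2.inRange(hsv,(170,120,60),(180,255,255))|cv2.inRange(hsv,(0,150,60),(4,255,255)); n,l,s,c=cv2.connectedComponentsWithStats(m)
for i in range(1,n):
    if s[i,4]>20: print(s[i],rp(c[i],cams.camera_model('top'),247).round(1))
E
python3 s.py wrist w6.png
```

```text
[209 173  24   5  88] [648.8 269.6 247. ]
8.8 pos [685.2 271.6 296.9] yaw_y 0.045 q [-0.16  0.66 -0.59  1.1   0.35  1.47 -0.63] F [-0.3 -0.6 -0.2] gap -0.0
```

View pics/w6.png

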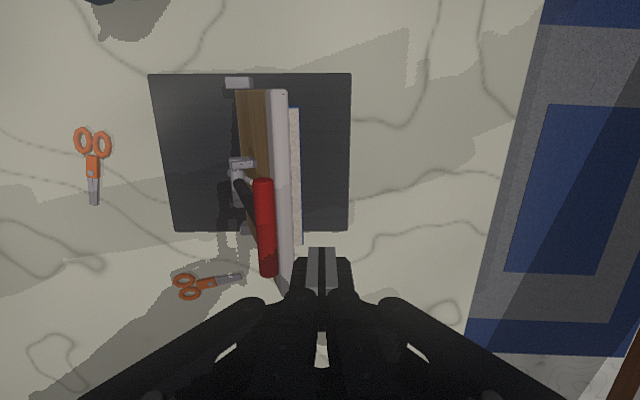

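```bash
python3 - <<'E'
from h import *
from scipy.spatial.transform import Rotation as R
s=status.get_state(); M=cams.camera_model('wrist')
W=np.eye(4); W[:3,:3]=R.from_quat(s['tcp_rot']).as_matrix(); W[:3,3]=s['eef_pos']; E=W@M['tool_from_camera']
for p,z in [((262,178),247),((269,275),247),((280,93),200),((289,93),200),((281,285),200)]: print(rp(p,M,z,E).round(1))
E
```

```text
[646.1 298.  247. ]
[649.7 225.4 247. ]
[651.8 350.  200. ]
[658.4 350.2 200. ]
[652.5 184.4 200. ]
```

>>> carry_out(
  increments="0 0 -0.03 0 0;0 -0.003 -0.03 0 0;0 -0.002 -0.005 0 0;-0.01 0 0 0 0;-0.015 0 0 0 0;-0.015 0 0 0 0;-0.015 0 0 0 0;-0.015 0 0 0 0;-0.015 0 0 0 0;-0.015 0 0 0 0",
)

```text
t: 9.68
eef_pos: [586.4, 260.9, 235.4]
tcp_rot: [0.694, 0.72, 0.0, 0.001]
ft_force: [1.1, -1.1, -0.3]
finger_gap: 0.001
```

```bash
python3 s.py wrist w7.png
```

```text
9.68 pos [586.4 260.9 235.4] yaw_y 0.038 q [-0.1   0.54 -0.62  1.48  0.33  1.22 -0.73] F [ 1.1 -1.1 -0.3] gap 0.1
```

View pics/w7.png

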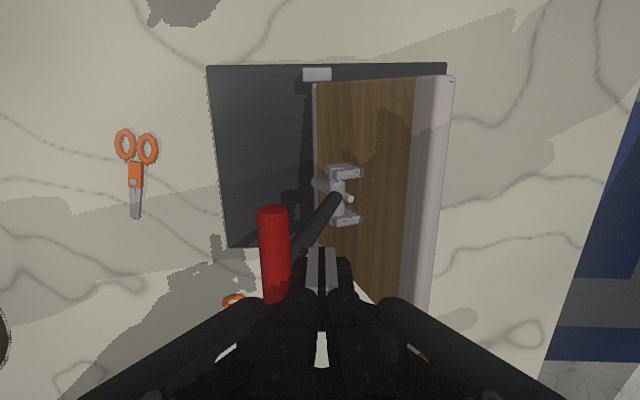

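>>> carry_out(
  increments="-0.015 0 0 0 0;-0.015 0 0 0 0;-0.015 0 0 0 0;-0.015 0 0 0 0;-0.005 0 0 0 0;0 0 0 0 0;0 0 0 0 0;0 0 0 0 0;0 0 0 0 0;0 0 0 0 0",
)

```text
t: 10.57
eef_pos: [522.0, 262.5, 233.8]
tcp_rot: [0.693, 0.721, -0.0, -0.0]
ft_force: [-0.1, -0.3, -0.4]
finger_gap: 0.004
```

>>> carry_out(
  increments="0 0 0.03 0 0;0.015 0 0.04 0 0;0.03 0 0.02 0 0;0.03 0 0 0 0;0.015 0 0 0 0;0 0 0 0 0;0 0 0 0 0",
)

```text
t: 11.15
eef_pos: [611.4, 262.6, 321.9]
tcp_rot: [0.693, 0.721, -0.001, -0.001]
ft_force: [-0.6, 0.2, -0.2]
finger_gap: -0.0
```

```bash
python3 s.py wrist w8.png
```

```text
11.15 pos [611.4 262.6 321.9] yaw_y 0.039 q [-0.12  0.53 -0.63  1.28  0.3   1.43 -0.68] F [-0.6  0.2 -0.2] gap -0.0
```

View pics/w8.png

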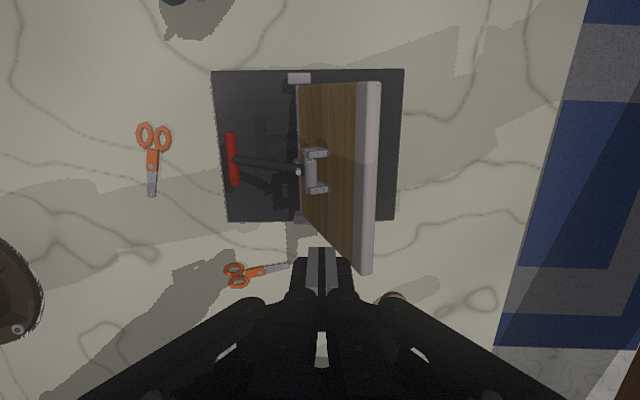

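```bash
python3 - <<'E'
from h import *
import cv2
from scipy.spatial.transform import Rotation as R
s=status.get_state(); M=cams.camera_model('wrist')
W=np.eye(4); W[:3,:3]=R.from_quat(s['tcp_rot']).as_matrix(); W[:3,3]=s['eef_pos']; E=W@M['tool_from_camera']
print(W[:3,3])
for n,p,z in [('bar',(232,157),64),('rail bot',(357,180),183),('far edge',(378,180),198),('far corner +y',(380,83),198),('far corner -y',(372,272),198)]: print(n,rp(p,M,z,E).round(1))
im=cv2.imread('pics/w8.png'); g=cv2.cvtColor(im,cv2.COLOR_BGR2GRAY)
print(g[180,350:385:1]); 
hsv=cv2.cvtColor(im,cv2.COLOR_BGR2HSV); m=cv2.inRange(hsv,(170,120,40),(180,255,255))|cv2.inRange(hsv,(0,180,40),(3,255,255))
n,l,st,c=cv2.connectedComponentsWithStats(m)
for i in range(1,n):
    if st[i,4]>60: print(st[i],c[i],rp(c[i],M,64,E).round(1))
E
```

```text
[610.50186809 263.00305684 322.3121929 ]
bar [493.3 260.1  64. ]
rail bot [643.8 268.6 183. ]
far edge [660.7 273.5 198. ]
far corner +y [654.2 354.6 198. ]
far corner -y [664.1 178.8 198. ]
[ 57  53  55  55  67  70  70  68  73  75  73  71  74  80 101 115 117 126
 127 128 127 126 127 123 126 126 110  54  48  50  50  53  50  56  54]
```

>>> carry_out(
  increments="0.02 0.002 0 0.01 0.05;0.019 0 0 0 0.05;0 0 0 0 0.05;0 0 -0.03 0 0.05;0 0 -0.03 0 0.05;0 0 -0.03 0 0.05;0 0 -0.025 0 0.05;0 0 -0.015 0 0.05;0 0 -0.009 0 0.05;0 0 0 0 0.05",
)

```text
t: 12.03
eef_pos: [648.2, 264.4, 182.1]
tcp_rot: [0.689, 0.725, -0.002, -0.001]
ft_force: [-0.2, -1.6, -0.3]
finger_gap: 0.58
```

```bash
python3 s.py
```

```text
12.03 pos [648.2 264.4 182.1] yaw_y 0.051 q [-0.12  0.67 -0.59  1.38  0.38  1.2  -0.7 ] F [-0.2 -1.6 -0.3] gap 49.5
```

>>> carry_out(
  increments="0 0 0 0 0.034;0 0 0 0 0.034;-0.006 0 0 0 0.034;-0.008 0 0 0 0.034;-0.008 0 0 0 0.034;-0.008 0 0 0 0.034;-0.008 0 0 0 0.034;-0.008 0 0 0 0.034;-0.006 0 0.002 0 0.032;-0.004 0 0.002 0 0.03",
  squeeze=25,
)

```text
t: 12.87
eef_pos: [592.2, 264.6, 187.7]
tcp_rot: [0.689, 0.725, -0.001, -0.0]
ft_force: [1.9, -1.1, -0.8]
finger_gap: 0.354
```

```bash
python3 s.py
```

```text
12.87 pos [592.2 264.6 187.7] yaw_y 0.051 q [-0.11  0.59 -0.62  1.52  0.36  1.15 -0.75] F [ 1.9 -1.1 -0.8] gap 30.2
```

>>> carry_out(
  increments="-0.004 0 0 0 0.03;-0.003 0 0 0 0.02;0 0 0 0 0.005;0 0 0 0 0.005;0 0 0 0 0.005;0 0 0 0 0.005;0 0 0 0 0.005",
  squeeze=25,
)

```text
t: 13.45
eef_pos: [586.4, 264.9, 188.1]
tcp_rot: [0.689, 0.725, -0.0, -0.0]
ft_force: [-2.5, -0.9, 5.3]
finger_gap: 0.161
```

```bash
python3 s.py
```

```text
13.45 pos [586.4 264.9 188.1] yaw_y 0.05 q [-0.11  0.58 -0.62  1.54  0.36  1.14 -0.75] F [-2.5 -0.9  5.3] gap 13.7
```

>>> carry_out(
  increments="-0.002 0 0 0 0.005;0 0 0 0 0.005;0 0 0 0 0.005",
)

```text
t: 13.7
eef_pos: [585.0, 264.9, 188.1]
tcp_rot: [0.689, 0.725, 0.0, -0.0]
ft_force: [-0.5, 0.1, 4.7]
finger_gap: 0.159
```

>>> carry_out(
  increments="-0.002 0 0 0 0.005;0 0 0 0 0.005;0 0 0 0 0.005",
)

```text
t: 13.95
eef_pos: [583.5, 264.8, 188.1]
tcp_rot: [0.689, 0.724, 0.0, 0.0]
ft_force: [1.9, 1.1, 3.1]
finger_gap: 0.159
```

```bash
python3 - <<'E'
from h import *
import cv2
from scipy.spatial.transform import Rotation as R
for i in range(3):
    s=status.get_state(); im=cams.camera('wrist'); print(s['eef_pos'].round(1),s['ft_force'].round(1),round(s['finger_gap']*85.4,2),np.round(s['torque'],2))
cv2.imwrite('pics/w9.png',im[:,:,::-1])
M=cams.camera_model('wrist')
W=np.eye(4); W[:3,:3]=R.from_quat(s['tcp_rot']).as_matrix(); W[:3,3]=s['eef_pos']; E=W@M['tool_from_camera']
hsv=cv2.cvtColor(im,cv2.COLOR_RGB2HSV); m=cv2.inRange(hsv,(170,120,40),(180,255,255))|cv2.inRange(hsv,(0,180,40),(3,255,255))
n,l,st,c=cv2.connectedComponentsWithStats(m)
for i in range(1,n):
    if st[i,4]>40: print(st[i],c[i],rp(c[i],M,27,E).round(1))
E
```

```text
[583.5 264.8 188.1] [1.9 1.1 3.1] 13.57 [ 0.04 -0.44 -0.03]
[583.5 264.8 188.1] [2.1 0.2 3.7] 13.72 [ 0.03 -0.52 -0.  ]
[583.5 264.8 188.1] [2.2 1.  3.4] 13.01 [ 0.06 -0.51  0.03]
[223 162  10  17  54] [226.81481481 170.51851852] [488.3 268.1  27. ]
```

>>> carry_out(
  increments="-0.001 0 0 0 0.005;0 0 0 0 0.005;0 0 0 0 0.005;0 0 0 0 0.005;0 0 0 0 0.005;0 0 0 0 0.005;0 0 0 0 0.005;0 0 0 0 0.005",
  squeeze=40,
)

```text
t: 14.77
eef_pos: [582.4, 264.7, 188.2]
tcp_rot: [0.689, 0.724, 0.0, 0.0]
ft_force: [5.9, 1.0, 4.1]
finger_gap: 0.158
```

```bash
python3 s.py; python3 - <<'E'
from h import *
import cv2
from scipy.spatial.transform import Rotation as R
s=status.get_state(); im=cams.camera('wrist'); M=cams.camera_model('wrist')
W=np.eye(4); W[:3,:3]=R.from_quat(s['tcp_rot']).as_matrix(); W[:3,3]=s['eef_pos']; E=W@M['tool_from_camera']
g=cv2.GaussianBlur(cv2.cvtColor(im,cv2.COLOR_RGB2GRAY),(0,0),1).astype(np.float32); gx=np.abs(cv2.Sobel(g,cv2.CV_32F,1,0))
# search hinge x and phi: edges of board faces down the robot side, base y-line
c0=np.array([s['eef_pos'][0],s['eef_pos'][1],0]); res=[]
for ph in np.arange(-.06,.101,.01):
  for dx in (-6,-4,-2,0,2,4,6):
    best=0
    hx=s['eef_pos'][0]-174*np.sin(ph)+dx; tot=0;n=0
    for x,y in [(-7,92),(-7,88),(-7,90)]:
      z=np.linspace(10,160,60)
      P=np.c_[hx-(y-0)*.045+x*np.cos(ph)+z*np.sin(ph),np.full(60,267.+y),30-x*np.sin(ph)+z*np.cos(ph)]
      q=pj(P,M,E); ok=(q[:,0]>1)&(q[:,0]<638)&(q[:,1]>1)&(q[:,1]<398)
      v=cv2.remap(gx,q[ok,0].astype(np.float32)[:,None],q[ok,1].astype(np.float32)[:,None],cv2.INTER_LINEAR); tot+=v.sum();n+=v.size
    res.append((tot/max(n,1),round(ph,2),dx,n))
for r in sorted(res)[::-1][:8]: print(r)
E
```

```text
14.77 pos [582.4 264.7 188.2] yaw_y 0.05 q [-0.11  0.57 -0.62  1.55  0.36  1.13 -0.76] F [5.9 1.  4.1] gap 13.5
(np.float32(152.42917), np.float64(0.04), 0, 180)
(np.float32(131.72435), np.float64(0.06), 2, 180)
(np.float32(110.33101), np.float64(0.05), 0, 180)
(np.float32(101.31725), np.float64(0.07), 2, 180)
(np.float32(89.24303), np.float64(0.03), -2, 180)
(np.float32(88.64871), np.float64(0.02), -2, 180)
(np.float32(87.710915), np.float64(0.03), 0, 180)
(np.float32(84.410934), np.float64(0.08), 4, 180)
```

```bash
python3 - <<'E'
from h import *
import cv2
from scipy.spatial.transform import Rotation as R
s=status.get_state(); im=cams.camera('wrist'); M=cams.camera_model('wrist'); cv2.imwrite('pics/w10.png',im[:,:,::-1])
W=np.eye(4); W[:3,:3]=R.from_quat(s['tcp_rot']).as_matrix(); W[:3,3]=s['eef_pos']; E=W@M['tool_from_camera']
g=cv2.GaussianBlur(cv2.cvtColor(im,cv2.COLOR_RGB2GRAY),(0,0),.8).astype(np.float32)
gx=cv2.Sobel(g,cv2.CV_32F,1,0)/8
# along the +y end: for each height z, list gradient peaks in x (world mm) at y=267+90
y=353.
for z in range(185,25,-15):
    xs=np.arange(540,650,.5); q=pj(np.c_[xs,np.full(xs.size,y+4),np.full(xs.size,30.+z-0)],M,E).astype(np.float32)
    q2=pj(np.c_[xs,np.full(xs.size,y-14),np.full(xs.size,30.+z)],M,E).astype(np.float32)
    out=[]
    for Q in (q2,):
        v=cv2.remap(gx,Q[:,:1].copy(),Q[:,1:].copy(),cv2.INTER_LINEAR)[:,0]; a=np.abs(v)
        pk=[(float(xs[i]),int(v[i])) for i in range(2,len(a)-2) if a[i]>5 and a[i]==a[i-2:i+3].max()]
        out.append(pk)
    print(z,q2[80].round(),out)
E
```

```text
185 [325. 119.] [[(572.0, 22), (586.0, 19), (601.5, -29), (631.0, 26)]]
170 [324. 116.] [[(571.0, 22), (586.0, -18), (604.5, -29), (637.5, 32)]]
155 [324. 113.] [[(570.0, 22), (587.0, -24), (607.5, -18), (644.5, 31)]]
140 [324. 111.] [[(569.0, 22), (588.0, -26)]]
125 [324. 110.] [[(568.5, 22), (588.5, -28)]]
110 [323. 108.] [[(567.5, 22), (589.5, -26), (614.0, 6), (616.0, -9)]]
95 [323. 107.] [[(566.5, 21), (569.5, 6), (590.5, -27), (612.0, 6), (614.5, 7), (619.0, -16)]]
80 [323. 106.] [[(565.5, 19), (569.0, 6), (591.5, -26), (614.5, 8), (622.0, -16)]]
65 [323. 105.] [[(565.0, 19), (568.5, 6), (592.0, -24), (614.5, 8), (624.5, -16)]]
50 [323. 104.] [[(564.0, 19), (567.5, 6), (592.5, -21), (616.5, 8), (627.5, -17)]]
35 [323. 103.] [[(563.0, 19), (567.0, 7), (593.5, -17), (618.5, 6), (630.5, -18)]]
```

```bash
python3 - <<'E'
from h import *
from scipy.spatial.transform import Rotation as R
M=cams.camera_model('wrist')
def EE(p,q):
    W=np.eye(4); W[:3,:3]=R.from_quat(q).as_matrix(); W[:3,3]=p; return W@M['tool_from_camera']
E6=EE([685.2,271.6,296.9],[.691,.723,-.001,-.001]); E8=EE([610.8,262.8,322.1],[.693,.721,-.001,-.001])
def fit(E,pts):
    A=np.array([rp(p,M,18,E)[:2] for p in pts]); B=np.array([[-190,110],[70,110],[70,-110],[-190,-110]],float)
    a,b=A-A.mean(0),B-B.mean(0); yaw=np.arctan2((b[:,0]*a[:,1]-b[:,1]*a[:,0]).sum(),(a*b).sum())
    r=Rz(yaw)[:2,:2]; o=A.mean(0)-r@B.mean(0); print('stand',o.round(1),round(yaw,3),'hinge mid',(o+r@[-70,0]).round(1),'res',(A-(B@r.T+o)).round(1).tolist())
fit(E6,[(149,74),(351,73),(348,231),(174,231)]); print('lug',rp((237,83),M,38,E6).round(1))
fit(E8,[(211,71),(404,69),(394,220),(229,221)]); print('lug',rp((299,77),M,38,E8).round(1))
E
```

```text
stand [654.4 265.3] 0.047 hinge mid [584.4 262. ] res [[2.5, -0.9], [-2.1, -0.5], [-0.2, 0.7], [-0.3, 0.7]]
lug [577.9 359.5  38. ]
stand [652.7 266. ] 0.05 hinge mid [582.8 262.5] res [[1.0, -0.8], [-1.6, -1.4], [-0.7, 0.7], [1.3, 1.5]]
lug [577.4 361.9  38. ]
```

>>> carry_out(
  increments="0.001 0 0 0 0.005;0 0 0 0 0.005;0 0 0 0 0.005;0 0 0 0 0.005;0 0 0 0 0.005;0 0 0 0 0.005",
)

```text
t: 15.37
eef_pos: [582.9, 264.7, 188.2]
tcp_rot: [0.689, 0.725, -0.0, -0.0]
ft_force: [3.8, 0.9, 5.6]
finger_gap: 0.157
```

```bash
python3 s.py; python3 - <<'E'
from h import *
import cv2
im=cams.camera('top'); cv2.imwrite('pics/top9.png',im[:,:,::-1]); M=cams.camera_model('top')
for l,z in [('mug',0),('spice_jar',0),('bowl',0),('scissors',22)]:
    print(l,[(round(d['score'],2),np.round(d['xy']),rp(d['xy'],M,z).round()) for d in nets.tip_of('top',l)][:3])
E
```

```text
15.37 pos [582.9 264.7 188.2] yaw_y 0.05 q [-0.11  0.58 -0.62  1.55  0.36  1.13 -0.76] F [3.8 0.9 5.6] gap 13.4
mug [(0.77, array([173., 240.]), array([464., 497.,   0.]))]
spice_jar [(0.59, array([314., 160.]), array([739.,   3.,   0.]))]
bowl [(0.65, array([469., 219.]), array([ 526., -531.,    0.]))]
scissors []
```

Bystanders are where they were (within net noise), the grip is firm, and the forces are small. I'm handing in.

```bash
python3 -c "
from bench import arm; print(arm.finish_job())"
```

```text
the job is handed in; nothing more can be done
None
```

I handed the job in at about 15.6 s of the 66 s allowed, with the gripper still holding the board upright by its rail. No verdict came back.

- **Scissors:** I picked the 160 mm pair off the base plate and laid it flat across the drawer. The wrist picture taken afterwards showed it lying on the drawer floor, with about 14 mm to the wall at the blade tip.
- **Leg:** I pushed the bar over centre while the board still leaned, and it snapped down by itself. The bar measured at (493, 260) mm, against about x = 491 predicted for fully down.
- **Board:** I pulled it upright with the far finger and clamped the rail with 40 N. At the end the opening was 13.4 mm and the horizontal force about 4 N, slightly above the 1–3 N expected. The gripper stood at x = 582.9 mm, with the hinge estimated at 580–584 mm, so the lean is within about 0.02 rad.
- **Mug, spice jar and bowl:** the network found them in the last top picture within 3 pixels of where they started.

**Checks that failed or disagreed:**
- One image edge fit suggested the board still leaned by 0.04 rad. I discarded it because the camera looked straight down along the board there, so the fit could not show the angle.
- The network did not report any scissors in the last top picture. I had used all 12 picture views by then and could not look for myself.

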